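# Close the ultrasonic cleaner's drain with its flat-shafted key

## Task

Close the drain valve of the ultrasonic cleaner: lift the T-handled key out of its stand, turn it until its flat shaft matches the slot in the steel valve hub, and thread it gently through until its collar rests flat on the hub. Then turn the key clockwise until its blue bar lines up with the two green marks on the deck, and let go, leaving the key standing in the valve. Do not force the key, and leave the bowl, the cup and the spray bottle where they are.

Things in the scene. Friction and masses are not known exactly. Their poses are not given: they have to be found in the camera images.
- key: T-handled steel key, 0.2 kg, upright in its stand. Origin: centre of its foot; z up the shaft, y along the T-bar, x across it. Going up: flat-sided shaft 10 (x) by 24 mm (y), 45 mm long, nearly sharp edges; round collar 40 mm across from 45 to 50 mm; neck 14 mm across to 76 mm; then the blue bar. A half turn about z changes nothing.
- key_bar (a point): centre of the key's dark blue bar, 86 mm above the foot on the key's axis; the bar is 14 mm (key x) by 76 mm (key y) by 20 mm high; grip it across its 14 mm.
- stand: Grey block 80 x 80 x 55 mm, fixed, that holds the key: the shaft stands loosely (2 mm play each side) in a pocket 49 mm deep, the collar on the block's top. Origin: centre of the underside.
- cleaner: Ultrasonic cleaner, cream-white, fixed. Origin: on the table directly below the drain valve's axis; z up, y from the valve towards the tank. The valve is on a low deck (x -70 to 70, y -65 to 90 mm, top 80 mm high) that is hollow below it; the tank (y 90 to 360, x -95 to 95 mm) is 152 mm high with its lid.
- valve_top (a point): Centre of the slot's mouth on the top of the valve hub, 94 mm above the table, turning with the cleaner, not the hub. The hub is a steel plate 46 mm square, 13.5 mm thick. Its slot goes right through, 12.4 by 26.4 mm, sharp-edged; red ticks prolong its long side. Key home: collar on this face, foot 45 mm below it.
- hub_under (a point): Point on the valve axis at the hub's underside, turning with the cleaner. The HUB'S ANGLE IS NOT MEASURED: at the start its slot's long side is 20 to 80 degrees (0.35 to 1.4 rad) anticlockwise, from above, of the cleaner's y; find it by eye or feel. The hub turns stiffly (0.12 N m): light pressing and turning on it does not move it. Stops: 17 degrees past closed, 97 open.
- mark (a point): Middle of one of the two green marks on the deck, each 5 by 18 mm, 48 mm either side of the valve axis along the cleaner's y (this one on the tank side). The valve is closed when the key's bar lies along the line of the marks.
- dish: bystander: round steel bowl, 110 mm across, 40 mm high, loose. Origin: centre of the underside.
- cup: bystander: blue dosing cup, 60 mm across, 60 mm high, loose. Origin: centre of the underside.
- spray: bystander: white spray bottle with a trigger head, 69 mm across, 196 mm high, loose. Origin: centre of the underside.

How it is judged (in metres and radians):
On the way, in this order (a step that is already met when the one before it is completed fails the run):
1. the key's shaft is threaded fully through the hub, collar down on it (z of key in the frame of cleaner below 0.0525 m and horizontal distance between key and valve_top below 0.004 m and angle between key's own z axis and vertical below 0.08 rad), for 0.2 s.
2. the seated key is turned to the closed marks (all of step 1 and angle between the y axis of key and the y axis of cleaner, either way round below 0.14 rad), for 0.2 s.
At the end, for the whole second after the job is handed in: The key stands released and still in the valve: foot within 4 mm of the valve axis, collar within 3.5 mm of the hub, upright within 0.08 rad, bar within 0.14 rad (8 degrees) of the green marks; bowl, cup and bottle at rest, upright and within 25 mm of their starts (all of step 2 and linear speed of each of key, dish, cup, spray below 0.02 m/s and angular speed of key below 0.2 rad/s); the robot touches nothing.
It fails at once if the key is forced: more than 45 N between the key and the cleaner (contact force between key and cleaner above 45 N).
It fails at once if the robot pushes on the cleaner itself with more than 40 N (contact force between the arm and cleaner above 40 N).
It fails at once if the steel bowl is shifted by more than 25 mm or tipped (distance of dish from where it was at the start of the episode above 0.025 m or angle between dish's own z axis and vertical above 0.35 rad).
It fails at once if the dosing cup is shifted by more than 25 mm or tipped (distance of cup from where it was at the start of the episode above 0.025 m or angle between cup's own z axis and vertical above 0.35 rad).
It fails at once if the spray bottle is shifted by more than 25 mm or tipped (distance of spray from where it was at the start of the episode above 0.025 m or angle between spray's own z axis and vertical above 0.35 rad).
It also fails if it takes over 72 s, if anything falls off the work surface, if the arm or the gripper's body presses on something with over 40 N, if the wrist force passes 120 N, or if a joint passes its speed limit or range.

## Robot

A 7-joint arm with a two-finger parallel gripper is mounted at the origin on the work surface. World frame = base frame: x ahead of the robot, y to its left, z up, the work surface at z = 0. Lengths are in mm, angles in rad, forces in N, time in s.
With the tool pointing down it reaches from about 350 to 900 mm from the base axis. Payload 8.1 kg.
Tool frame: the origin (TCP) lies on the centre line of the jaws, within the pads' length; the fingertips stand 25 mm ahead of it and the grasp point (between the pads) lies 6 mm ahead of it; z points along the fingers, y is the direction in which the jaws open and shut (so a half turn about z gives the same grasp; the last joint's range is limited). The gripper opens to 85 mm and grips with 20 to 120 N. Pads are 22 mm wide; open, the fingers measure 114 mm over their backs; the gripper's body (76 mm by 85 mm) begins 54 mm behind the grasp point. The pads swing forward as they close: fully open they stand 13 mm farther back than shut.
Start: joints at [-1.295, 0.434, 0.025, 1.573, -0.012, 1.134, -0.075], TCP at [231.156, 580.695, 256.323] pointing down, gripper open.
Joint ranges: [-2.62, 2.62], [-0.44, 2.09], [-1.27, 1.32], [0.08, 2.57], [-1.32, 4.46], [0.12, 2], [-2.74, 2.74]. Speed limits (rad/s): [2.22, 2.22, 3.01, 3.01, 3.14, 3.14, 3.14].

## Interface

Orientations are given as a rotation vector (axis times angle).
In Python, from station import get_obs, get_image, finish_job gives the robot as it stands. The module is installed in compiled form; this text tells all that it offers.
- The arm moves only by the tool arm_command, never from a script. Its argument "series" is one flat list of numbers, 7 for each row, row after row: the shift along the tool's x, y, z as a fraction of full scale, then the turn, a rotation vector about the tool's x, y, z as a fraction of full scale, then the closure, from -1 (fully open) to 1 (shut), so that 0 is half open. A call has 1 to 20 rows; each row shifts and turns the pose as measured when the row begins, along the tool's axes as they then stand; what a row does not reach is not made up. Full scale, the value 1, is 20 mm for a shift and 6 degrees for a turn. A row lasts 1/12 s, in which the tool goes at most 41.7 mm and 7.16 degrees, less where a joint would pass 70% of its speed; a pose out of reach is approached as far as the arm can. A call with a number of a shift or a turn outside -1 to 1 is refused whole. A call with a gripper value outside its range is refused whole. The fingers move at their own pace and stop on an object; the grip force is fixed at half the most. Time passes only in rows, so rows that do not move let the fingers close. It gives the time, the measured TCP pose, the force and the opening at its end, in the units of the state.
- get_obs(): the state, without advancing time (a new reading comes with each control period).
- get_image(name): name is "scene" or "top" or "wrist"; returns a dict with "pixels" (400x640x3 uint8, blue, green, red), "mtx" (3x3 intrinsics, pixels), "distortion" ([k1, k2, p1, p2, k3] as OpenCV has them; the pictures are not rectified), "view" (4x4, takes a point from world to camera coordinates). Camera axes: x right, y down, z forward; pixel columns grow to the right and rows downward; lengths in mm; the calibration is good to about 2 mm. A picture is of the moment at which its call begins. There is no depth.
- finish_job(): hands the job in, once; it reports no verdict.
The state is a dict: "time": time; "joints": joint angles; "joint_velocities": joint speeds; "effort": joint torques, N m; "ee_pos": TCP position; "orientation": TCP orientation; "contact_force": force on the tool from outside, world axes, zero at the start; "torque": the same for the moment, N m; "grip_width": finger opening in mm.
Only numpy, scipy, OpenCV 4.12 (cv2) and the standard library are available. Lean on these libraries where they do the work, as an engineer would, in place of code of your own. Each camera call takes 0.05 s, during which the arm holds its last target.

## Working session

There is one attempt and no reset: what is moved stays moved. The work goes in short steps, Python scripts to look and compute and a tool call to move; the robot and the scene stay as the last step left them, time stands still between calls to the robot, and variables do not carry over. Pictures are saved under pics/ and viewed, and the job is handed in when it is done.

Besides the shell and the picture viewer there is one more tool, called after ">>>" in YAML: its name, and indented under it one key for each argument. arm_command: Moves the arm, as the interface text tells. Shift numbers are shares of 20 mm and turn numbers shares of 6 degrees, none past 1 either way. Its arguments: {"type":"object","properties":{"series":{"type":"array"}},"required":["series"]}

```bash
mkdir -p pics
cat > h.py <<'E'
import numpy as np,cv2
from station import get_obs,get_image
from scipy.spatial.transform import Rotation as R
def save(n,f):
    d=get_image(n); cv2.imwrite('pics/'+f+'.png',d['pixels']); np.savez('pics/'+f+'.npz',m=d['mtx'],d=d['distortion'],v=d['view']); return d
def ray(f,u,v,z):
    q=np.load('pics/'+f+'.npz'); p=cv2.undistortPoints(np.array([[[u,v]]],float),q['m'],q['d'])[0,0]
    V=q['v']; Rm=V[:3,:3]; c=-Rm.T@V[:3,3]; d=Rm.T@np.array([p[0],p[1],1]); return c+d*(z-c[2])/d[2]
def proj(f,P):
    q=np.load('pics/'+f+'.npz'); V=q['v']; return cv2.projectPoints(np.array(P,float).reshape(-1,1,3),cv2.Rodrigues(V[:3,:3])[0],V[:3,3],q['m'],q['d'])[0][:,0]
def crop(f,x0,y0,x1,y1,s):
    i=cv2.imread('pics/'+f+'.png')[y0:y1,x0:x1]; cv2.imwrite('pics/%s_c%d_%d.png'%(f,x0,y0),cv2.resize(i,None,fx=s,fy=s,interpolation=cv2.INTER_CUBIC))
def st():
    o=get_obs(); r=R.from_rotvec(o['orientation']).as_matrix()
    print('t',o['time'],'p',np.round(o['ee_pos'],2),'F',np.round(o['contact_force'],1),'T',np.round(o['torque'],2),'w',o['grip_width'])
    print(np.round(r,3).tolist(),'yaw of tool y',np.degrees(np.arctan2(r[1,1],r[0,1])),'j7',o['joints'][6]); return o,r
E
python3 - <<'E'
from h import *
for n in ['scene','top','wrist']:
    save(n,n+'0')
st()
E
```

```text
t 0.15 p [231.02 580.35 255.71] F [ 0.3  0.1 -0.1] T [0.01 0.04 0.05] w 85.59275960526502
[[-0.929, 0.37, -0.0], [0.37, 0.929, -0.001], [-0.0, -0.001, -1.0]] yaw of tool y 68.29647345357756 j7 -0.0750546281298582
```

View pics/scene0.png

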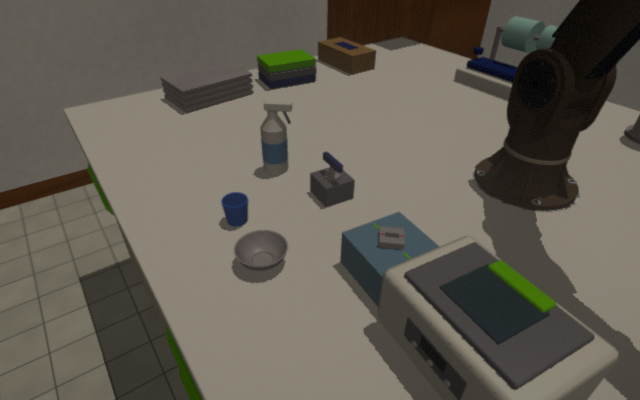

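View pics/top0.png

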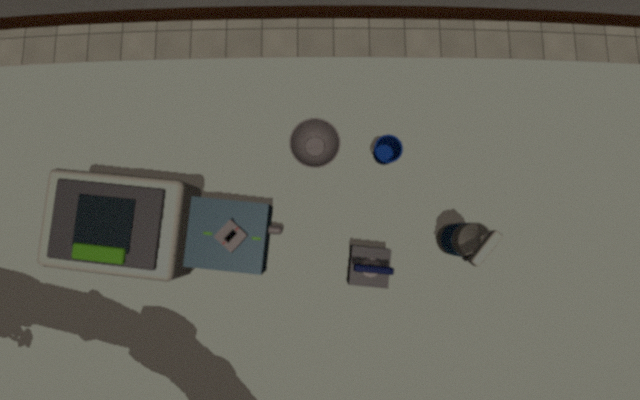

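View pics/wrist0.png

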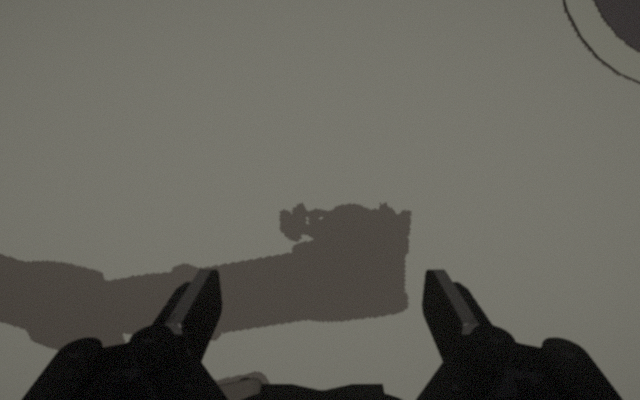

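The top view shows the key in its stand around (372,268) and the hub at (230,236), with its slot dark and diagonal. The green marks are at (208,234) and (256,238). I'll enlarge both.

Run:
```python
from h import *
crop('top0',180,190,280,280,8); crop('top0',335,230,415,300,9)
crop('scene0',290,140,430,270,5)
```

```text
(no output)
```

View pics/top0_c180_190.png

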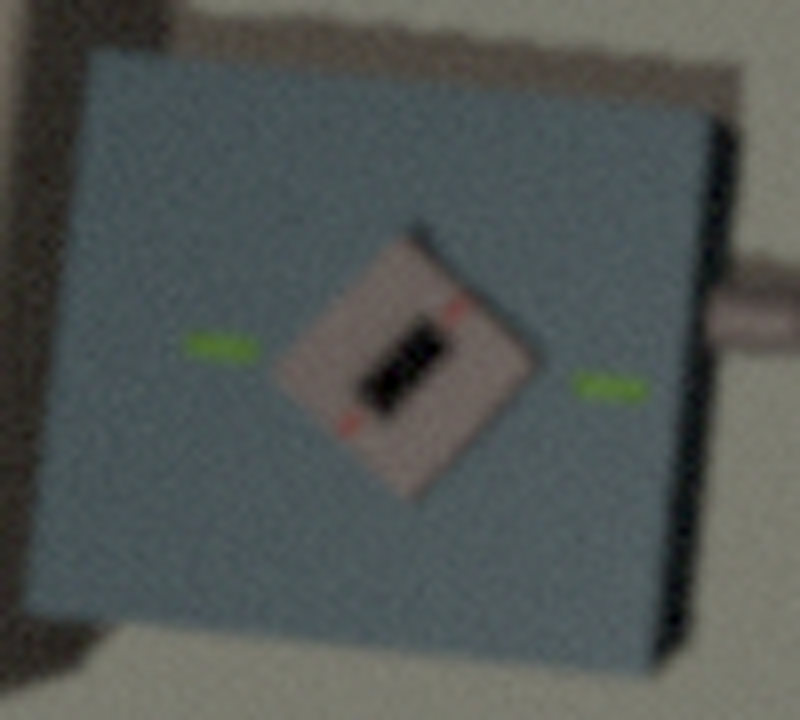

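View pics/top0_c335_230.png

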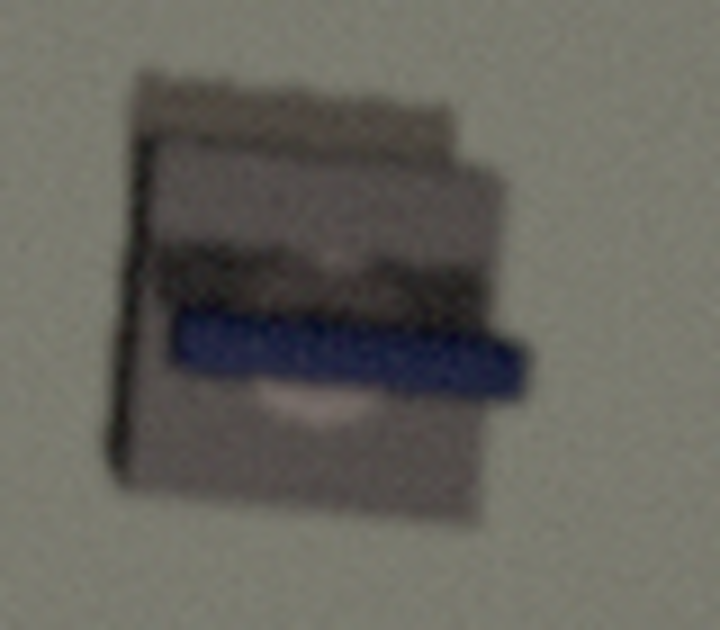

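View pics/scene0_c290_140.png

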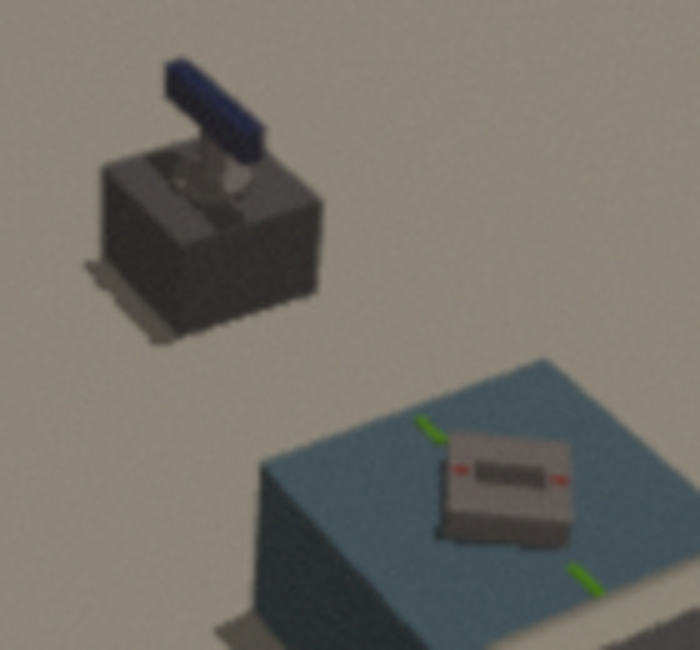

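Run:
```python
from h import *
f='top0'
q=np.load('pics/top0.npz');V=q['v'];print('cam',-V[:3,:3].T@V[:3,3]);print(np.round(V[:3,:3],3).tolist())
def A(x,y,z): return ray(f,(x+.5)/8-.5+180,(y+.5)/8-.5+190,z)
def B(x,y,z): return ray(f,(x+.5)/9-.5+335,(y+.5)/9-.5+230,z)
m1=A(222,348,80);m2=A(611,388,80);print('marks',m1,m2,np.linalg.norm(m1-m2),'mid',(m1+m2)/2)
cy=m1-m2;print('cleaner y yaw',np.degrees(np.arctan2(cy[1],cy[0])))
print('slot',A(402,367,94)); t1=A(457,307,94);t2=A(350,426,94);d=t1-t2
print('ticks',t1,t2,'mid',(t1+t2)/2,'yaw',np.degrees(np.arctan2(d[1],d[0])))
hc=[A(*c,94) for c in [(407,237),(540,360),(412,500),(273,374)]];print('hub',np.mean(hc,0),[np.linalg.norm(hc[i]-hc[i-1]) for i in range(4)],[np.degrees(np.arctan2(*(hc[i]-hc[i-1])[1::-1])) for i in range(4)])
# bar: mid-height edges
for z in(106,96):
  e1=B(175,342,z);e2=B(527,372,z);d=e1-e2
  print('bar',e1,e2,(e1+e2)/2,np.linalg.norm(d),np.degrees(np.arctan2(d[1],d[0])))
sc=[B(*c,55) for c in [(155,145),(505,180),(482,522),(125,488)]];print('stand',np.mean(sc,0),[np.linalg.norm(sc[i]-sc[i-1]) for i in range(4)],[np.degrees(np.arctan2(*(sc[i]-sc[i-1])[1::-1])) for i in range(4)])
# scene
def S(x,y,z): return ray('scene0',(x+.5)/5-.5+290,(y+.5)/5-.5+140,z)
print('scene slot',S(510,476,94)); a=S(432,431,80);b=S(587,580,80);print('marks',a,b,(a+b)/2,'tick yaw')
t1=S(560,480,94);t2=S(460,470,94);d=t1-t2;print((t1+t2)/2,np.degrees(np.arctan2(d[1],d[0])))
e1=S(174,64,106);e2=S(259,131,106);d=e1-e2;print('bar',(e1+e2)/2,np.linalg.norm(d),np.degrees(np.arctan2(d[1],d[0])))
```

```text
cam [ 526.60445663 -129.30930011  801.50020158]
[[-0.006, -1.0, 0.002], [-0.997, 0.006, -0.072], [0.072, -0.003, -0.997]]
marks [522.64232496  82.75922423  80.        ] [512.46769488 -13.70176115  80.        ] 96.99610712568668 mid [517.55500992  34.52873154  80.        ]
cleaner y yaw 83.97875019389743
slot [517.99042636  34.72374086  94.        ]
ticks [532.40042377  21.47663625  94.        ] [503.83420484  47.24058577  94.        ] mid [518.1173143   34.35861101  94.        ] yaw -42.047385233218414
hub [517.83972688  33.30491637  94.        ] [np.float64(46.17196233342215), np.float64(44.131294339362015), np.float64(45.51431315018188), np.float64(45.63536551843273)] [np.float64(-44.440035181024626), np.float64(-132.5233463917767), np.float64(137.42052901443589), np.float64(48.269960269751515)]
bar [ 456.42880448 -202.99704866  106.        ] [ 449.4486253  -276.98890363  106.        ] [ 452.93871489 -239.99297614  106.        ] 74.32037071734332 84.61082984095694
bar [ 455.41980906 -204.0565415    96.        ] [ 448.33926787 -279.1122618    96.        ] [ 451.87953846 -241.58440165   96.        ] 75.38895949054725 84.61082984095688
stand [ 452.89414348 -240.46989786   55.        ] [np.float64(77.0357939427531), np.float64(79.61920208070924), np.float64(76.81213515700878), np.float64(80.74826277566167)] [np.float64(-5.659063020973236), np.float64(-96.15541764012369), np.float64(175.18441815524082), np.float64(84.01613236540571)]
scene slot [519.58275814  34.88629826  94.        ]
marks [513.9872976  -13.61674633  80.        ] [523.82702318  82.23686067  80.        ] [518.90716039  34.31005717  80.        ] tick yaw
[519.23109604  34.42233178  94.        ] 136.7116170826837
bar [ 456.67931578 -236.44159722  106.        ] 72.85886593637862 -93.0112004129355
```

>>> arm_command:
  series: [0,0,0,0,0,1,-1,0,0,0,0,0,1,-1,0,0,0,0,0,1,-1,0,0,0,0,0,1,-1,0,0,0,0,0,1,-1,0,0,0,0,0,1,-1,0,0,0,0,0,1,-1,0,0,0,0,0,1,-1,0,0,0,0,0,1,-1,0,0,0,0,0,1,-1,0,0,0,0,0,1,-1,0,0,0,0,0,1,-1]

```text
time: 1.15
ee_pos: [230.3, 577.8, 251.5]
orientation: [2.349, 2.079, -0.013]
contact_force: [-0.4, -0.9, -0.3]
grip_width: 85.4
```

```bash
cat >> h.py <<'E'
def plan(target,yaw=None,n=None):
    o,r=st(); d=r.T@(np.array(target)-o['ee_pos']); print('tool delta mm',np.round(d,2),'units',np.round(d/20,2), 'rows',np.abs(d/20).max())
    if yaw is not None:
        a=np.degrees(np.arctan2(r[1,1],r[0,1])); e=(yaw-a+90)%180-90; print('rotz needed deg',-e,'units',-e/6)
    zt=np.cross(r[:,2],[0,0,-1]); print('tilt corr tool deg',np.round(np.degrees(r.T@zt),2))
    if n: print('per row',np.round(d/20/n,3))
E
python3 -c "
from h import *
plan([453,-240,256],-5.4,44);print(get_obs()['joints'])"
```

```text
t 1.15 p [230.27 577.8  251.54] F [-0.4 -0.9 -0.3] T [ 0.02 -0.01 -0.03] w 85.40163523413969
[[0.121, 0.993, -0.003], [0.993, -0.121, -0.009], [-0.009, -0.002, -1.0]] yaw of tool y -6.9730818867123965 j7 -1.2591305489718396
tool delta mm [-784.73  320.35    2.23] units [-39.24  16.02   0.11] rows 39.23640969836714
rotz needed deg -1.5730818867124015 units -0.2621803144520669
tilt corr tool deg [-0.12  0.54  0.  ]
per row [-0.892  0.364  0.003]
[-1.49839745  0.44574568  0.32447881  1.59787668 -0.15214795  1.13268376
 -1.25913055]
```

>>> arm_command:
  series: [-0.9,0.6,-0.02,0,0.02,0,-1,-0.9,0.6,-0.02,0,0.02,0,-1,-0.9,0.6,-0.02,0,0.02,0,-1,-0.9,0.6,-0.02,0,0.02,0,-1,-0.9,0.6,-0.02,0,0.02,0,-1,-0.9,0.6,-0.02,0,0.02,0,-1,-0.9,0.6,-0.02,0,0.02,0,-1,-0.9,0.6,-0.02,0,0.02,0,-1,-0.9,0.6,-0.02,0,0,0,-1,-0.9,0.6,-0.02,0,0,0,-1,-0.9,0.6,-0.02,0,0,0,-1,-0.9,0.6,-0.02,0,0,0,-1,-0.9,0.6,-0.02,0,0,0,-1,-0.9,0.6,-0.02,0,0,0,-1,-0.9,0.6,-0.02,0,0,0,-1,-0.9,0.4,-0.02,0,0,0,-1,-0.9,0.4,-0.02,0,0,0,-1,-0.9,0.4,-0.02,0,0,0,-1,-0.9,0.3,-0.02,0,0,0,-1,-0.9,0.3,-0.02,0,0,0,-1]

```text
time: 2.82
ee_pos: [400.8, 177.6, 253.7]
orientation: [-2.346, -2.079, 0.004]
contact_force: [0.3, -0.4, 0.1]
grip_width: 85.2
```

```bash
python3 -c "
from h import *
plan([453,-240,256],-5.4,30);print(get_obs()['joints'])"
```

```text
t 2.8167 p [400.76 177.58 253.73] F [ 0.3 -0.4  0.1] T [-0.05 -0.02  0.03] w 85.17772718006977
[[0.12, 0.993, -0.006], [0.993, -0.12, 0.003], [0.003, -0.007, -1.0]] yaw of tool y -6.909570001165602 j7 -0.5536220607512963
tool delta mm [-408.26  102.08   -4.01] units [-20.41   5.1   -0.2 ] rows 20.41282537908446
rotz needed deg -1.5095700011655993 units -0.25159500019426656
tilt corr tool deg [-0.37 -0.15  0.  ]
per row [-0.68   0.17  -0.007]
[-0.99107502  0.12761088  0.51728154  2.03342616 -0.08166473  1.00253994
 -0.55362206]
```

Run:
```python
from h import *
save('wrist','w1');o,r=st()
q=np.load('pics/w1.npz');V=q['v'];c=-V[:3,:3].T@V[:3,3];print('cam in tool',r.T@(c-o['ee_pos']),'axes in tool\n',np.round(V[:3,:3]@r,3))
print(proj('w1',[[518,34.5,94]]))
```

```text
t 2.8667 p [401.51 173.6  253.85] F [ 0.4 -4.2  0.4] T [-0.27 -0.03  0.02] w 85.42074098873036
[[0.124, 0.992, -0.006], [0.992, -0.124, 0.002], [0.001, -0.006, -1.0]] yaw of tool y -7.137418641545323 j7 -0.5504649023752035
cam in tool [  87.28585436   -1.40832499 -116.65242817] axes in tool
 [[ 0.004  1.    -0.001]
 [-0.947  0.004 -0.322]
 [-0.322  0.002  0.947]]
[[465.51338007 319.21971368]]
```

View pics/w1.png

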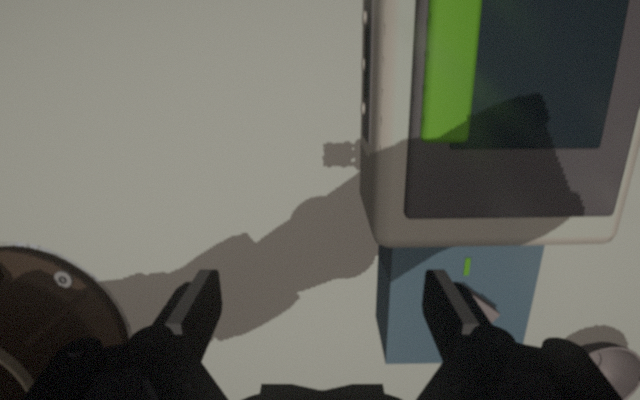

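The wrist view shows the tank, with the deck half hidden behind the right finger. I'll pass over the hub for a close view.

>>> arm_command:
  series: [-0.8,0.95,-0.02,0,0,0,-1,-0.8,0.95,-0.02,0,0,0,-1,-0.8,0.95,-0.02,0,0,0,-1,-0.8,0.95,-0.02,0,0,0,-1,-0.8,0.95,-0.02,0,0,0,-1,-0.8,0.95,-0.02,0,0,0,-1,-0.5,0.5,-0.02,0,0,0,-1,0,0,0,0,0,0,-1,0,0,0,0,0,0,-1]

```text
time: 3.62
ee_pos: [514.6, 46.0, 254.7]
orientation: [-2.351, -2.074, 0.007]
contact_force: [0.4, 0.2, 0.1]
grip_width: 85.4
```

Run:
```python
from h import *
save('wrist','w2');plan([518,34.5,255],-5.4)
a=proj('w2',[[518,34.5,94]])[0];print(a)
x,y=map(int,a); crop('w2',max(x-100,0),max(0,y-75),x+100,y+75,4); print(max(x-100,0),max(0,y-75))
import os;os.rename('pics/w2_c%d_%d.png'%(max(x-100,0),max(0,y-75)),'pics/w2crop.png')
```

```text
t 3.6667 p [514.38  46.18 254.73] F [-0.3 -0.2 -0.3] T [-0.03 -0.01  0.  ] w 85.34210680270517
[[0.124, 0.992, -0.008], [0.992, -0.124, 0.002], [0.001, -0.008, -1.0]] yaw of tool y -7.133580194198559 j7 -0.10226370083450372
tool delta mm [-11.14   5.04  -0.33] units [-0.56  0.25 -0.02] rows 0.5572007083449517
rotz needed deg -1.7335801941985522 units -0.2889300323664254
tilt corr tool deg [-0.45 -0.07  0.  ]
[328.61878435 199.68663576]
228 124
```

View pics/w2crop.png

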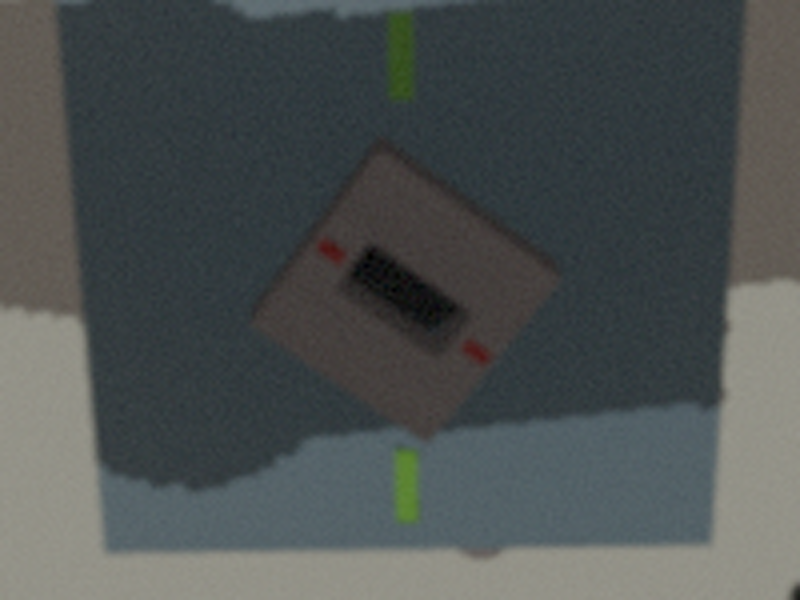

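Run:
```python
from h import *
def A(x,y,z): return ray('w2',(x+.5)/4-.5+228,(y+.5)/4-.5+124,z)
ang=lambda d:np.degrees(np.arctan2(d[1],d[0]))%180
m1=A(401,56,80);m2=A(407,486,80);print('marks',(m1+m2)/2,np.linalg.norm(m1-m2),ang(m1-m2))
t1=A(331,251,94);t2=A(477,353,94);print('ticks',(t1+t2)/2,ang(t1-t2))
h=[A(*c,94) for c in [(380,141),(560,272),(428,440),(251,321)]];print(np.mean(h,0),[np.linalg.norm(h[i]-h[i-1]) for i in range(4)],[ang(h[i]-h[i-1]) for i in range(4)])
s=[A(*c,94) for c in [(370,243),(470,306),(436,358),(337,291)]];print('slot',np.mean(s,0))
```

```text
marks [518.23915061  34.78261952  80.        ] 96.68700963253234 83.96531190736596
ticks [518.22406568  34.83087106  94.        ] 136.6460760830492
[518.35139091  36.20677444  94.        ] [np.float64(46.178379157308946), np.float64(45.553256232843644), np.float64(45.78945847539473), np.float64(45.43867942203402)] [np.float64(47.73439346958042), np.float64(136.4247618923366), np.float64(47.600059147964174), np.float64(136.9121128335458)]
slot [518.02021158  35.44635878  94.        ]
```

>>> arm_command:
  series: [-1,-0.12,-0.02,-0.08,0,-0.25,-1,-1,-0.12,-0.02,0,0,0,-1,-1,-0.12,-0.02,0,0,0,-1,-1,-0.12,-0.02,0,0,0,-1,-1,-0.12,-0.02,0,0,0,-1,-1,-0.12,-0.02,0,0,0,-1,-1,-0.12,-0.02,0,0,0,-1,-1,-0.12,-0.02,0,0,0,-1,-1,-0.12,-0.02,0,0,0,-1,-1,-0.12,-0.02,0,0,0,-1,-1,-0.12,-0.02,0,0,0,-1,-1,-0.12,-0.02,0,0,0,-1,-1,-0.12,-0.02,0,0,0,-1,-0.8,-0.12,-0.02,0,0,0,-1,0,0,0,0,0,0,-1,0,0,0,0,0,0,-1]

```text
time: 5.0
ee_pos: [449.4, -212.0, 257.2]
orientation: [-2.28, -2.142, -0.012]
contact_force: [-0.3, 0.6, 0.1]
grip_width: 85.2
```

Run:
```python
from h import *
save('wrist','w3');plan([453,-240,130],-5.5)
a=proj('w3',[[453,-240,106]])[0];print(a)
x,y=max(int(a[0]),100),max(75,int(a[1])); crop('w3',x-100,y-75,x+100,y+75,4); print(x-100,y-75)
import os;os.rename('pics/w3_c%d_%d.png'%(x-100,y-75),'pics/w3crop.png')
```

```text
t 5.05 p [ 449.38 -211.92  257.21] F [-0.5 -0.3 -0.7] T [0.   0.04 0.07] w 85.40537692372882
[[0.062, 0.998, -0.004], [0.998, -0.062, 0.015], [0.014, -0.005, -1.0]] yaw of tool y -3.561868469703288 j7 0.5148993423790035
tool delta mm [-29.64   5.95 126.77] units [-1.48  0.3   6.34] rows 6.338472571463607
rotz needed deg 1.9381315302967153 units 0.3230219217161192
tilt corr tool deg [-0.26 -0.83 -0.  ]
[328.61330048 225.36515478]
228 150
```

View pics/w3crop.png

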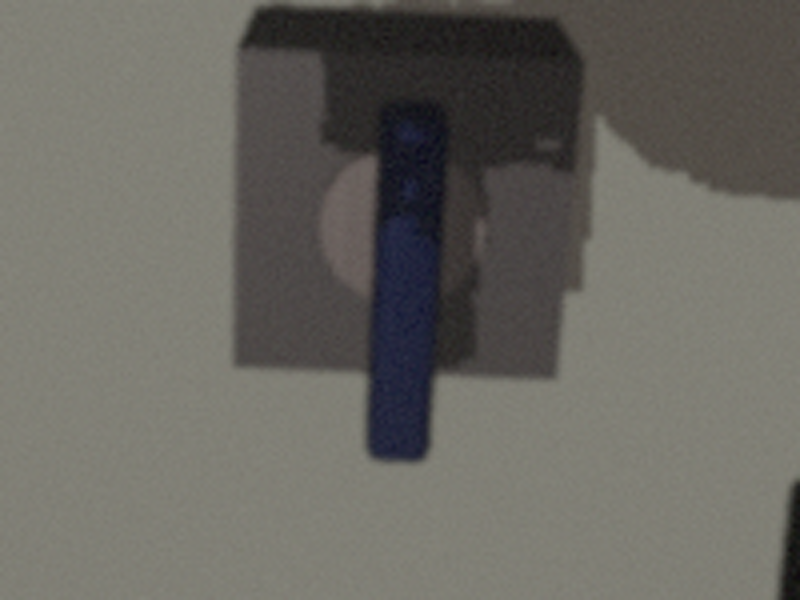

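Run:
```python
from h import *
def A(x,y,z): return ray('w3',(x+.5)/4-.5+228,(y+.5)/4-.5+150,z)
ang=lambda d:np.degrees(np.arctan2(d[1],d[0]))%180
for y in (103,112,122):
  m1=A(414,y,106);m2=A(398,458,106);print('bar',(m1+m2)/2,np.linalg.norm(m1-m2),ang(m1-m2))
h=[A(*c,55) for c in [(240,48),(580,60),(556,378),(235,366)]];print('stand',np.mean(h,0),[np.linalg.norm(h[i]-h[i-1]) for i in range(4)],[ang(h[i]-h[i-1]) for i in range(4)])
```

```text
bar [ 453.53288161 -236.76919597  106.        ] 76.97832489063084 84.38868290039724
bar [ 453.48397056 -237.66705437  106.        ] 75.18168867996303 84.32906330595125
bar [ 453.42941572 -238.66880704  106.        ] 73.17726178853427 84.25906501308253
stand [ 453.50000574 -239.34959135   55.        ] [np.float64(79.31508356902016), np.float64(77.647355224346), np.float64(79.6665696391234), np.float64(78.85976429453746)] [np.float64(83.84081465084878), np.float64(174.41945990317197), np.float64(84.71476399883524), np.float64(174.1619158564596)]
```

>>> arm_command:
  series: [-0.7,0.1,0.4,-0.04,-0.14,0.36,-1,-0.6,0.1,0.5,0,0,0,-1,0,0,0.8,0,0,0,-1,0,0,0.8,0,0,0,-1,0,0,0.8,0,0,0,-1,0,0,0,0,0,0,-1,0,0,0,0,0,0,-1]

```text
time: 5.63
ee_pos: [455.5, -227.1, 188.9]
orientation: [-2.313, -2.122, -0.007]
contact_force: [0.4, 0.4, 0.7]
grip_width: 85.5
```

Run:
```python
from h import *
plan([453.4,-238.5,104],-5.7)
```

```text
t 5.6333 p [ 455.47 -227.09  188.88] F [0.4 0.4 0.7] T [-0.02 -0.04  0.04] w 85.52834374614626
[[0.086, 0.996, 0.002], [0.996, -0.086, 0.004], [0.005, 0.001, -1.0]] yaw of tool y -4.934876765778095 j7 0.5969620004130548
tool delta mm [-11.93  -1.19  84.82] units [-0.6  -0.06  4.24] rows 4.241244468456694
rotz needed deg 0.7651232342219032 units 0.12752053903698388
tilt corr tool deg [ 0.08 -0.26  0.  ]
```

>>> arm_command:
  series: [-0.35,-0.05,0.5,0,-0.04,0.13,-1,-0.3,0,0.6,0,0,0.05,-1,0,0,0.6,0,0,0,-1,0,0,0,0,0,0,-1,0,0,0,0,0,0,-1]

```text
time: 6.05
ee_pos: [455.3, -240.0, 154.2]
orientation: [2.331, 2.101, 0.005]
contact_force: [-0.4, -0.4, 0.2]
grip_width: 85.2
```

Run:
```python
from h import *
plan([453.4,-238.5,104],-5.7); save('wrist','w4')
```

```text
t 6.05 p [ 455.3  -240.01  154.21] F [-0.4 -0.4  0.2] T [-0.03 -0.02 -0.01] w 85.23147161495476
[[0.103, 0.995, 0.005], [0.995, -0.103, -0.001], [-0.0, 0.005, -1.0]] yaw of tool y -5.938130313231791 j7 0.6480212586911958
tool delta mm [ 1.31 -2.31 50.2 ] units [ 0.07 -0.12  2.51] rows 2.5101335015206514
rotz needed deg -0.23813031323179246 units -0.039688385538632076
tilt corr tool deg [0.3  0.01 0.  ]
```

View pics/w4.png

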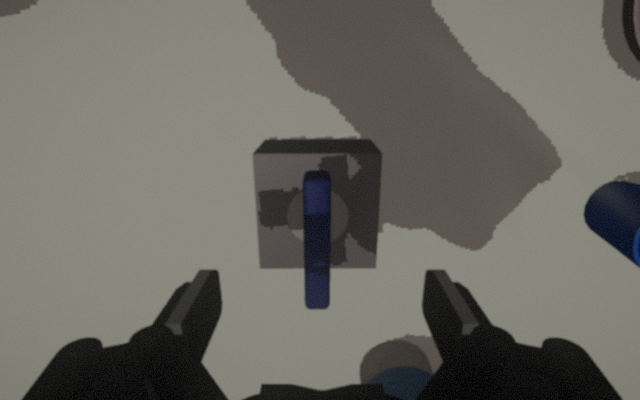

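Run:
```python
from h import *
for z in(0,100,190): print(z,ray('top0',452,239,z),ray('top0',488,248,z),ray('scene0',275,165,z))
```

```text
0 [ 505.67336867 -431.44336051    0.        ] [ 484.91874273 -512.18359994    0.        ] [ 500.92806436 -444.14704308    0.        ]
100 [ 508.28485747 -393.74729259  100.        ] [ 490.11970386 -464.4138927   100.        ] [ 578.72978502 -298.92089636  100.        ]
190 [ 510.63519739 -359.82083145  190.        ] [ 494.80056887 -421.42115618  190.        ] [ 648.75133361 -168.21736431  190.        ]
```

>>> arm_command:
  series: [0.07,-0.1,0.7,0.04,0,-0.04,-1,0,-0.03,0.7,0,0,0,-1,0,0,0.6,0,0,0,-1,0,0,0,0,0,0,-1,0,0,0,0,0,0,-1]

```text
time: 6.52
ee_pos: [454.9, -240.0, 116.0]
orientation: [2.326, 2.104, 0.005]
contact_force: [-0.3, -0.1, -0.6]
grip_width: 85.4
```

Run:
```python
from h import *
plan([453.4,-238.5,104],-5.7)
```

```text
t 6.5167 p [ 454.91 -240.01  116.03] F [-0.3 -0.1 -0.6] T [ 0.01 -0.02  0.05] w 85.35613556346985
[[0.1, 0.995, 0.006], [0.995, -0.1, -0.002], [-0.001, 0.006, -1.0]] yaw of tool y -5.7389417713830175 j7 0.6986227435894745
tool delta mm [ 1.37 -1.73 12.02] units [ 0.07 -0.09  0.6 ] rows 0.6008064994593509
rotz needed deg -0.03894177138302268 units -0.00649029523050378
tilt corr tool deg [0.36 0.07 0.  ]
```

>>> arm_command:
  series: [0.08,-0.1,0.35,0.08,0,0,-1,0.04,-0.06,0.3,0.04,0,0,-1,0,0,0,0,0,0,-1,0,0,0,0,0,0,-1]

```text
time: 6.85
ee_pos: [453.1, -237.6, 104.2]
orientation: [-2.328, -2.106, 0.006]
contact_force: [0.2, 0.3, -0.1]
grip_width: 85.6
```

Run:
```python
from h import *
plan([453.4,-238.5,104],-5.7)
```

```text
t 6.85 p [ 453.07 -237.65  104.16] F [ 0.2  0.3 -0.1] T [0.03 0.   0.04] w 85.5623583710911
[[0.1, 0.995, -0.004], [0.995, -0.1, -0.001], [-0.002, -0.004, -1.0]] yaw of tool y -5.735768332702224 j7 0.7042096212098153
tool delta mm [-0.82  0.41  0.16] units [-0.04  0.02  0.01] rows 0.040781847064526144
rotz needed deg -0.035768332702218686 units -0.005961388783703114
tilt corr tool deg [-0.25  0.1   0.  ]
```

Good. Close the gripper.

>>> arm_command:
  series: [0,0,0,0,0,0,0,0,0,0,0,0,0,0.6,0,0,0,0,0,0,1,0,0,0,0,0,0,1,0,0,0,0,0,0,1,0,0,0,0,0,0,1,0,0,0,0,0,0,1,0,0,0,0,0,0,1,0,0,0,0,0,0,1,0,0,0,0,0,0,1]

```text
time: 7.68
ee_pos: [453.5, -237.9, 105.2]
orientation: [-2.329, -2.107, 0.005]
contact_force: [0.5, 0.7, 0.8]
grip_width: 13.0
```

Run:
```python
from h import *
plan([453.4,-238.5,104],-5.7)
```

```text
t 7.6833 p [ 453.48 -237.9   105.21] F [0.5 0.7 0.8] T [ 0.02 -0.04 -0.03] w 12.956338230085949
[[0.1, 0.995, -0.003], [0.995, -0.1, -0.002], [-0.002, -0.003, -1.0]] yaw of tool y -5.737398445051012 j7 0.7036955821999468
tool delta mm [-0.6  -0.02  1.22] units [-0.03 -0.    0.06] rows 0.0607628244106006
rotz needed deg -0.037398445051010754 units -0.006233074175168459
tilt corr tool deg [-0.16  0.11  0.  ]
```

>>> arm_command:
  series: [0,0,-0.3,0,0,0,1,0,0,-0.5,0,0,0,1,0,0,-0.7,0,0,0,1,0,0,-0.8,0,0,0,1,0,0,-0.8,0,0,0,1,0,0,-0.8,0,0,0,1,0,0,-0.8,0,0,0,1,0,0,-0.8,0,0,0,1,0,0,-0.6,0,0,0,1,0,0,-0.4,0,0,0,1,0,0,0,0,0,0,1]

```text
time: 8.6
ee_pos: [452.4, -238.3, 247.4]
orientation: [-2.332, -2.104, 0.006]
contact_force: [-0.1, -0.4, -2.0]
grip_width: 13.2
```

Run:
```python
from h import *
plan([500,20,230],47); save('wrist','w5'); save('scene','s5')
```

```text
t 8.6 p [ 452.37 -238.28  247.4 ] F [-0.1 -0.4 -2. ] T [-0.01 -0.03  0.02] w 13.23903498064217
[[0.103, 0.995, -0.003], [0.995, -0.103, -0.002], [-0.002, -0.003, -1.0]] yaw of tool y -5.899898710267617 j7 0.5369677946089128
tool delta mm [261.85  20.89  16.69] units [13.09  1.04  0.83] rows 13.09256098188774
rotz needed deg -52.89989871026762 units -8.816649785044604
tilt corr tool deg [-0.18  0.14  0.  ]
```

View pics/w5.png

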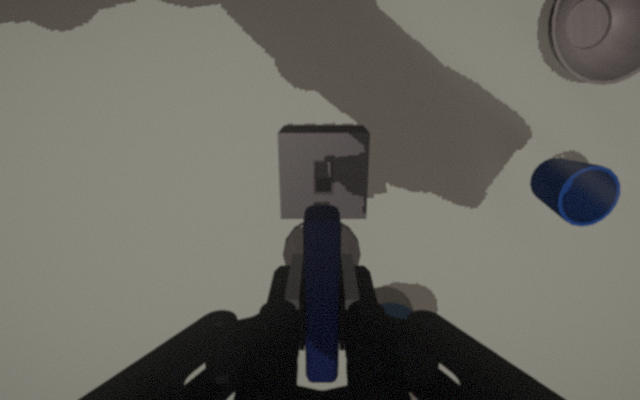

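View pics/s5.png

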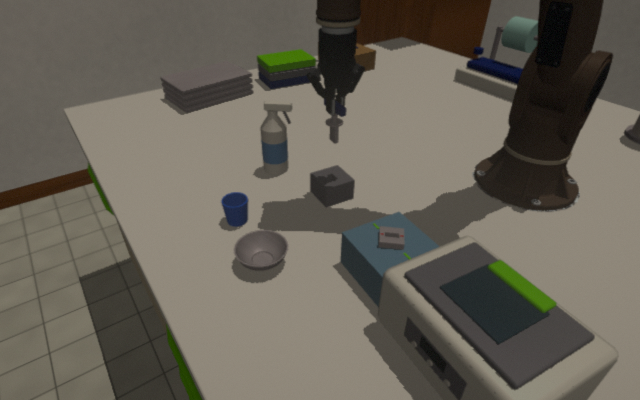

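Run:
```python
from h import *
crop('w5',270,190,380,395,3)
o,r=st()
for y in (203,208):
  for yb in(380,383):
    a=ray('w5',322,y,o['ee_pos'][2]+.8);b=ray('w5',322,yb,o['ee_pos'][2]+.8);print(y,yb,r.T@((a+b)/2-o['ee_pos']),np.linalg.norm(a-b))
```

```text
t 8.7 p [ 451.84 -237.78  245.68] F [-0.4  0.6 -2.5] T [ 0.   -0.03  0.06] w 13.163097501748906
[[0.103, 0.995, -0.005], [0.995, -0.103, -0.001], [-0.002, -0.005, -1.0]] yaw of tool y -5.884938465674917 j7 0.5379351800363775
203 380 [ 1.62379271  0.94991848 -0.80814406] 80.18526897930597
203 383 [ 0.77786661  0.95003829 -0.80646007] 81.87712454313045
208 380 [ 0.69445469  0.95001177 -0.80629382] 78.32658925521237
208 383 [-0.1514714   0.95013158 -0.80460983] 80.01844481905344
```

View pics/w5_c270_190.png

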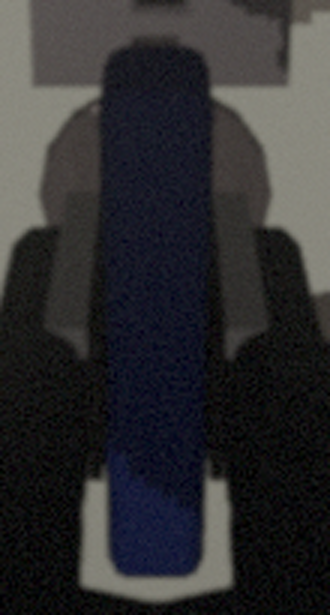

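>>> arm_command:
  series: [0,0,0,0,0,-0.5,1,0,0,0,0,0,-0.9,1,0,0,0,0,0,-1,1,0,0,0,0,0,-1,1,0,0,0,0,0,-1,1,0,0,0,0,0,-1,1,0,0,0,0,0,-1,1,0,0,0,0,0,-0.9,1,0,0,0,0,0,-0.6,1,0,0,0,0,0,0,1]

```text
time: 9.53
ee_pos: [446.1, -234.5, 235.4]
orientation: [-1.223, -2.869, 0.009]
contact_force: [-0.6, 0.3, -2.7]
grip_width: 12.9
```

Run:
```python
from h import *
plan([518.2,34.8,230],47)
```

```text
t 9.5333 p [ 446.06 -234.46  235.4 ] F [-0.6  0.3 -2.7] T [ 0.   -0.04  0.03] w 12.915481573929583
[[-0.692, 0.721, -0.024], [0.721, 0.693, 0.004], [0.019, -0.014, -1.0]] yaw of tool y 43.843638031247956 j7 1.325597343640748
tool delta mm [144.17 238.6    4.71] units [ 7.21 11.93  0.24] rows 11.930140317471064
rotz needed deg -3.1563619687520372 units -0.5260603281253395
tilt corr tool deg [-0.83 -1.09 -0.  ]
```

>>> arm_command:
  series: [0.4,0.65,-0.02,-0.07,-0.09,-0.26,1,0.5,0.85,-0.02,-0.07,-0.09,-0.26,1,0.55,0.93,-0.02,0,0,0,1,0.55,0.93,-0.02,0,0,0,1,0.55,0.93,-0.02,0,0,0,1,0.55,0.93,-0.02,0,0,0,1,0.55,0.93,-0.02,0,0,0,1,0.55,0.93,-0.02,0,0,0,1,0.55,0.93,-0.02,0,0,0,1,0.55,0.93,-0.02,0,0,0,1,0.5,0.85,-0.02,0,0,0,1,0.3,0.5,-0.02,0,0,0,1,0,0,0,0,0,0,1,0,0,0,0,0,0,1]

```text
time: 10.7
ee_pos: [496.5, 17.8, 231.4]
orientation: [-1.18, -2.899, 0.002]
contact_force: [-0.3, -0.3, -1.7]
grip_width: 12.8
```

Run:
```python
from h import *
plan([518.2,34.8,210],47)
```

```text
t 10.7 p [496.54  17.76 231.43] F [-0.3 -0.3 -1.7] T [-0.06 -0.02  0.  ] w 12.787763796381064
[[-0.716, 0.698, -0.012], [0.698, 0.716, 0.003], [0.011, -0.006, -1.0]] yaw of tool y 45.70672451681675 j7 0.7988416692562088
tool delta mm [-3.83 27.44 21.24] units [-0.19  1.37  1.06] rows 1.3721654071270064
rotz needed deg -1.2932754831832511 units -0.2155459138638752
tilt corr tool deg [-0.33 -0.62 -0.  ]
```

>>> arm_command:
  series: [-0.1,0.5,0.2,-0.05,-0.08,-0.15,1,-0.08,0.5,0.3,-0.03,-0.06,-0.1,1,-0.03,0.35,0.25,0,0,0,1,0,0,0,0,0,0,1,0,0,0,0,0,0,1]

```text
time: 11.12
ee_pos: [519.5, 33.7, 213.6]
orientation: [1.147, 2.919, -0.0]
contact_force: [-0.0, -0.4, -1.3]
grip_width: 13.0
```

Run:
```python
from h import *
plan([518.2,34.8,205],47); [save(n,n[0]+'6') for n in('wrist','top','scene')]
x,y=map(int,proj('t6',[[518,34.5,94]])[0]);crop('t6',x-50,y-40,x+50,y+40,7);print(x-50,y-40)
x,y=map(int,proj('s6',[[518,34.5,94]])[0]);crop('s6',x-50,y-50,x+50,y+30,7);print(x-50,y-50)
```

```text
t 11.1167 p [519.53  33.71 213.59] F [-0.  -0.4 -1.3] T [-0.04  0.02  0.05] w 13.042406002296993
[[-0.732, 0.681, 0.005], [0.681, 0.732, -0.002], [-0.005, 0.002, -1.0]] yaw of tool y 47.07934674072375 j7 0.8067524800442456
tool delta mm [ 1.76 -0.12  8.58] units [ 0.09 -0.01  0.43] rows 0.428879647675687
rotz needed deg 0.07934674072375003 units 0.013224456787291672
tilt corr tool deg [ 0.12  0.3  -0.  ]
179 195
342 184
```

View pics/w6.png

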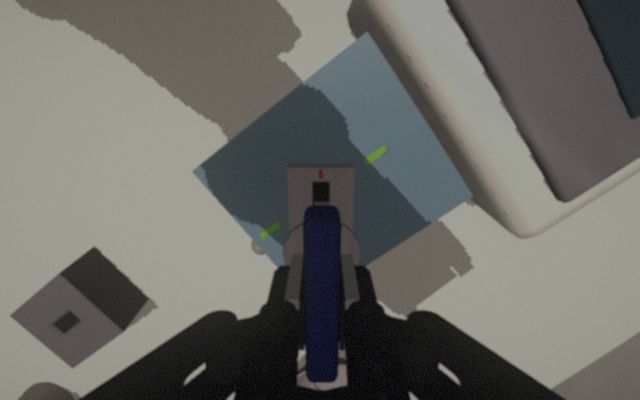

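Run:
```python
from h import *
crop('w6',270,150,370,300,5)
```

```text
(no output)
```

View pics/w6_c270_150.png

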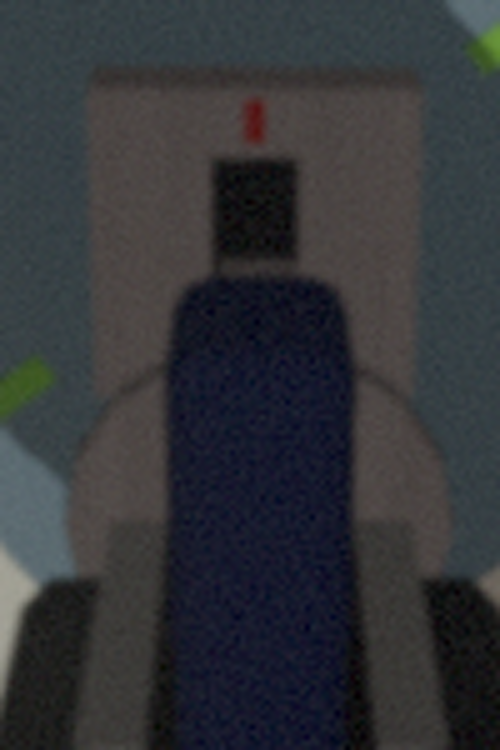

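View pics/s6_c342_184.png

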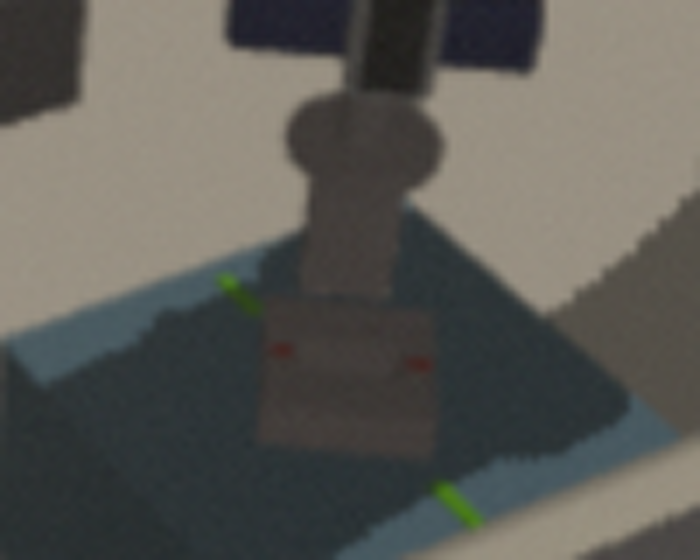

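Run:
```python
from h import *
o,r=st(); p=o['ee_pos']
def W(x,y,z): return ray('w6',(x+.5)/5-.5+270,(y+.5)/5-.5+150,z)
T=lambda q:np.round(r.T@(q-p),2)
print('collar',T(W(67,500,p[2]-45.2)),T(W(450,500,p[2]-45.2)))
print('tick',T(W(254,121,94)),'slotfar',T(W(255,158,94)),'slot edges',T(W(213,200,94)),T(W(297,200,94)))
print('hub edges',T(W(91,200,94)),T(W(421,200,94)),T(W(255,83,94)),'far corners',T(W(89,83,94)),T(W(424,85,94)))
print('bar edges',T(W(168,400,p[2]+.8)),T(W(353,400,p[2]+.8)))
zf=p[2]-95.2
# scene: foot bottom corners predicted
c=[p+r@np.array([sx*12,sy*5,95.2]) for sx,sy in((1,1),(1,-1),(-1,-1),(-1,1))]
u=proj('s6',c); print('pred crop',np.round((u-[342,184]+.5)*7-.5,0).tolist())
t=[np.array([518.2,34.8,94])+R.from_euler('z',137,degrees=True).apply([s*17.5,0,0]) for s in(1,-1)]
print('pred ticks',np.round((proj('s6',t)-[342,184]+.5)*7-.5,0).tolist())
```

```text
t 11.2667 p [519.3   33.57 214.09] F [ 0.1  0.2 -2.1] T [-0.09  0.02 -0.02] w 12.642697222762479
[[-0.732, 0.681, 0.006], [0.681, 0.732, -0.002], [-0.005, 0.003, -1.0]] yaw of tool y 47.0684890897951 j7 0.8067407137945785
collar [  1.57 -18.9   45.14] [ 1.52 19.57 45.24]
tick [ 21.07  -0.32 119.98] slotfar [ 15.82  -0.19 120.01] slot edges [  9.78  -6.01 120.03] [  9.77   5.62 120.06]
hub edges [  9.79 -22.9  119.98] [  9.76  22.81 120.1 ] [ 26.39  -0.18 119.96] far corners [ 26.41 -22.66 119.9 ] [ 26.11  22.73 120.02]
bar edges [32.77 -6.   -0.99] [32.75  6.99 -0.95]
pred crop [[403.0, 301.0], [402.0, 277.0], [311.0, 269.0], [310.0, 292.0]]
pred ticks [[420.0, 363.0], [288.0, 350.0]]
```

Run:
```python
from h import *
o,r=st(); p=o['ee_pos']; T=lambda q:np.round(r.T@(q-p),2)
# wrist: near end (top edge) from w6, and far end bottom edge
crop('w6',290,340,350,400,8)
for off in(-2,0,2):
  k=[[off+38,0,-.8],[off+38,0,19.2],[off-38,0,-.8],[off+20,0,45.2]]
  print(off,'wrist pix far top, far bot, near top, collar far',np.round(proj('w6',[p+r@np.array(q) for q in k]),1).tolist())
  k=[[off+38,0,19.2],[off-38,0,19.2],[off+20,0,47],[off-20,0,47],[off+12,5,95.2],[off-12,5,95.2],[off+12,5,50.2],[off-12,5,50.2]]
  print('  scene crop bar bottoms, collar, foot, shoulders',np.round((proj('s6',[p+r@np.array(q) for q in k])-[342,184]+.5)*7-.5).tolist())
```

```text
t 11.2667 p [519.3   33.57 214.09] F [ 0.1  0.2 -2.1] T [-0.09  0.02 -0.02] w 12.642697222762479
[[-0.732, 0.681, 0.006], [0.681, 0.732, -0.002], [-0.005, 0.003, -1.0]] yaw of tool y 47.0684890897951 j7 0.8067407137945785
-2 wrist pix far top, far bot, near top, collar far [[320.3, 220.9], [320.4, 201.9], [320.5, 387.1], [320.6, 219.2]]
  scene crop bar bottoms, collar, foot, shoulders [[541.0, 62.0], [231.0, 35.0], [451.0, 145.0], [292.0, 131.0], [395.0, 301.0], [303.0, 292.0], [418.0, 164.0], [322.0, 155.0]]
0 wrist pix far top, far bot, near top, collar far [[320.3, 215.5], [320.4, 197.2], [320.5, 383.6], [320.6, 215.4]]
  scene crop bar bottoms, collar, foot, shoulders [[549.0, 62.0], [239.0, 35.0], [459.0, 146.0], [300.0, 131.0], [403.0, 301.0], [310.0, 292.0], [426.0, 165.0], [330.0, 156.0]]
2 wrist pix far top, far bot, near top, collar far [[320.3, 210.1], [320.4, 192.4], [320.5, 379.9], [320.6, 211.5]]
  scene crop bar bottoms, collar, foot, shoulders [[558.0, 63.0], [247.0, 36.0], [467.0, 147.0], [308.0, 132.0], [410.0, 302.0], [318.0, 293.0], [434.0, 165.0], [338.0, 157.0]]
```

View pics/w6_c290_340.png

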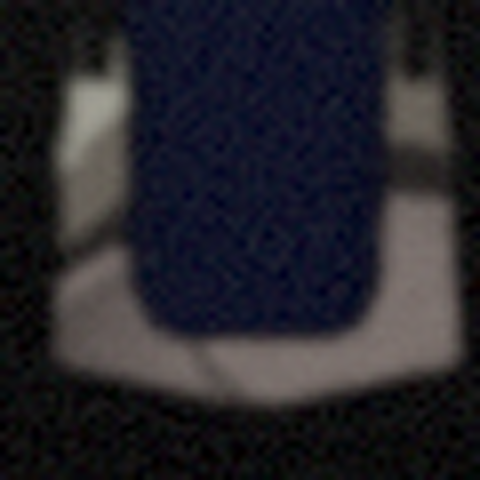

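>>> arm_command:
  series: [0.1,-0.01,0.1,0.03,0.06,0,1,0.1,-0.01,0.2,0,0,0,1,0,0,0.2,0,0,0,1,0,0,0,0,0,0,1,0,0,0,0,0,0,1]

```text
time: 11.68
ee_pos: [515.4, 35.2, 203.7]
orientation: [-1.152, -2.921, -0.001]
contact_force: [0.4, -0.3, -2.3]
grip_width: 13.0
```

Run:
```python
from h import *
plan([515.8,36.0,192],47)
```

```text
t 11.6833 p [515.43  35.17 203.7 ] F [ 0.4 -0.3 -2.3] T [-0.02  0.03 -0.06] w 12.958205159850221
[[-0.731, 0.683, -0.001], [0.683, 0.731, 0.001], [0.001, -0.0, -1.0]] yaw of tool y 46.955797579338345 j7 0.8101991746355951
tool delta mm [ 0.28  0.86 11.7 ] units [0.01 0.04 0.59] rows 0.5850931757167187
rotz needed deg -0.044202420661662245 units -0.007367070110277041
tilt corr tool deg [-0.01 -0.08 -0.  ]
```

>>> arm_command:
  series: [-0.01,0.06,0.15,0,0,0,1,0,0.02,0.15,0,0,0,1,0,0,0.05,0,0,0,1,0,0,0,0,0,0,1]

```text
time: 12.02
ee_pos: [516.8, 36.3, 196.0]
orientation: [-1.152, -2.921, -0.001]
contact_force: [0.1, -0.0, -1.9]
grip_width: 13.3
```

Run:
```python
from h import *
plan([516.4,35.8,190],47); save('wrist','w7'); save('scene','s7')
crop('w7',270,150,370,270,6);crop('s7',342,184,442,264,7)
```

```text
t 12.0167 p [516.8   36.29 196.03] F [ 0.1 -0.  -1.9] T [-0.03  0.02 -0.03] w 13.261704420725678
[[-0.731, 0.683, -0.001], [0.683, 0.731, 0.001], [0.001, 0.0, -1.0]] yaw of tool y 46.9553786056271 j7 0.8140274505640792
tool delta mm [-0.05 -0.64  6.03] units [-0.   -0.03  0.3 ] rows 0.3017090761636355
rotz needed deg -0.04462139437291057 units -0.007436899062151762
tilt corr tool deg [ 0.01 -0.07 -0.  ]
```

View pics/w7_c270_150.png

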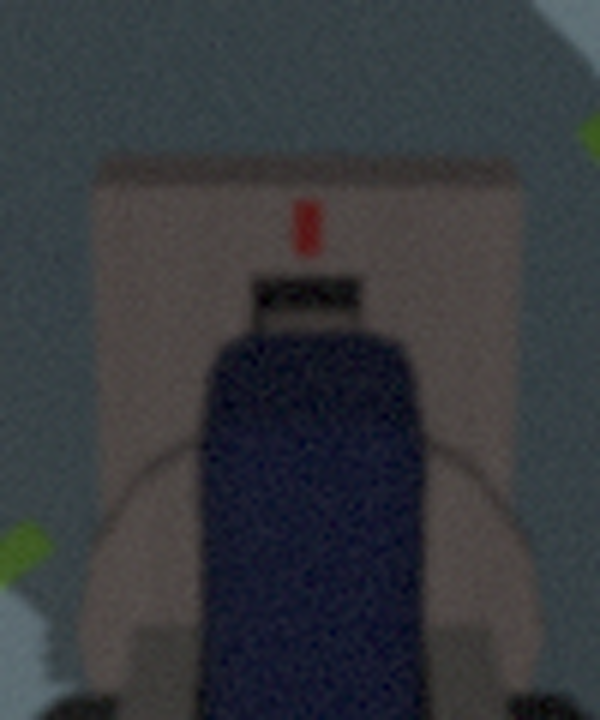

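View pics/s7_c342_184.png

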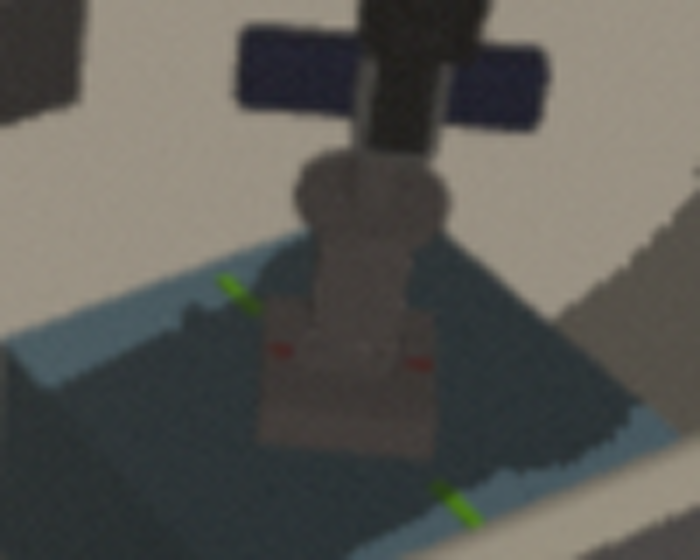

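Run:
```python
from h import *
o,r=st(); p=o['ee_pos']; T=lambda q:np.round(r.T@(q-p),2)
def W(x,y,z): return ray('w7',(x+.5)/6-.5+270,(y+.5)/6-.5+150,z)
print('collar',T(W(80,650,p[2]-45.2)),T(W(541,650,p[2]-45.2)),'tick',T(W(308,228,94)),'slot',T(W(253,295,94)),T(W(361,295,94)),'slot far',T(W(307,278,94)),'hubfar',T(W(300,186,94)),'hub e',T(W(97,250,94)),T(W(520,250,94)),'bar',T(W(202,480,p[2]+.8)),T(W(424,480,p[2]+.8)))
i=cv2.imread('pics/s7.png')[215:255,370:412].astype(float); i=cv2.resize(i,None,fx=16,fy=14,interpolation=cv2.INTER_CUBIC)
i=np.clip((cv2.GaussianBlur(i,(0,0),5)-35)*3,0,255); cv2.imwrite('pics/s7e.png',i)
```

```text
t 12.1167 p [516.88  36.3  196.24] F [ 0.8 -0.4 -1.9] T [ 0.02 -0.01  0.03] w 13.155940823826965
[[-0.731, 0.683, -0.001], [0.683, 0.731, 0.001], [0.001, 0.0, -1.0]] yaw of tool y 46.95819436493009 j7 0.8139588887798044
collar [ -3.2  -19.44  45.19] [-3.22 19.57 45.2 ] tick [ 16.67  -0.19 102.26] slot [  9.13  -6.13 102.25] [  9.12   5.51 102.26] slot far [ 11.05  -0.31 102.26] hubfar [ 21.32  -1.04 102.27] hub e [ 14.22 -22.78 102.26] [ 14.2   22.5  102.27] bar [32.64 -6.31 -0.76] [32.64  6.74 -0.76][ WARN:0@0.463] global loadsave.cpp:1063 imwrite_ Unsupported depth image for selected encoder is fallbacked to CV_8U.
```

View pics/s7e.png

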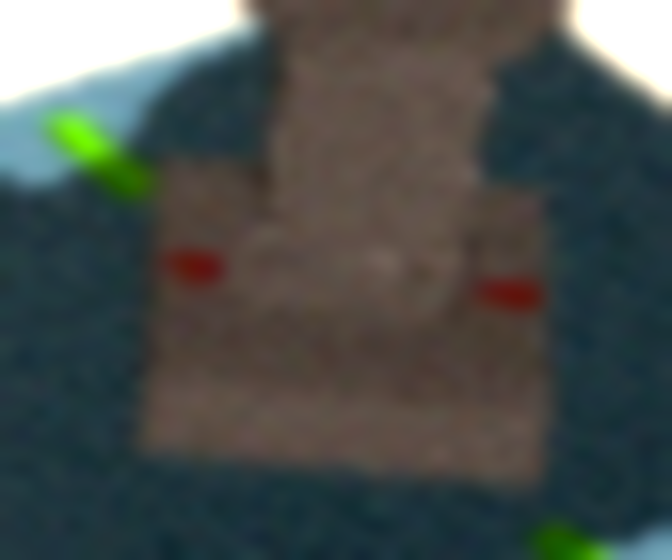

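>>> arm_command:
  series: [-0.03,-0.02,0.1,0,0,0,1,0,0,0.05,0,0,0,1,0,0,0,0,0,0,1]

```text
time: 12.37
ee_pos: [517.2, 35.5, 193.2]
orientation: [-1.152, -2.922, -0.001]
contact_force: [-0.0, -0.0, -1.9]
grip_width: 13.0
```

Run:
```python
from h import *
plan([516.94,35.72,189],47)
```

```text
t 12.3667 p [517.23  35.51 193.18] F [-0.  -0.  -1.9] T [-0.02  0.04  0.01] w 13.002115955403056
[[-0.731, 0.683, -0.0], [0.683, 0.731, 0.001], [0.001, 0.001, -1.0]] yaw of tool y 46.95833096899619 j7 0.8178121555708056
tool delta mm [ 0.35 -0.04  4.18] units [ 0.02 -0.    0.21] rows 0.20886314735627237
rotz needed deg -0.04166903100380637 units -0.006944838500634394
tilt corr tool deg [ 0.03 -0.05  0.  ]
```

Accuracy is good. Next I lower it gently, in 1 mm rows.

>>> arm_command:
  series: [0.01,0,0.05,0,0,0,1,0,0,0.05,0,0,0,1,0,0,0.05,0,0,0,1,0,0,0.05,0,0,0,1,0,0,0.05,0,0,0,1]

```text
time: 12.78
ee_pos: [517.2, 35.6, 187.9]
orientation: [-1.153, -2.922, -0.002]
contact_force: [-0.4, -0.2, -2.0]
grip_width: 12.8
```

Run:
```python
from h import *
plan([516.94,35.72,189],47)
```

```text
t 12.7833 p [517.21  35.62 187.94] F [-0.4 -0.2 -2. ] T [ 0.02 -0.02  0.02] w 12.787322803389069
[[-0.731, 0.683, 0.0], [0.683, 0.731, 0.001], [0.001, 0.001, -1.0]] yaw of tool y 46.95193967696849 j7 0.8209849452980952
tool delta mm [ 0.27 -0.11 -1.06] units [ 0.01 -0.01 -0.05] rows 0.052756101612773706
rotz needed deg -0.04806032303150687 units -0.008010053838584478
tilt corr tool deg [ 0.06 -0.03  0.  ]
```

>>> arm_command:
  series: [0,0,0.05,0,0,0,1,0,0,0.05,0,0,0,1,0,0,0.05,0,0,0,1]

```text
time: 13.03
ee_pos: [517.2, 35.7, 184.6]
orientation: [-1.152, -2.922, -0.002]
contact_force: [-0.0, 0.1, -1.4]
grip_width: 13.1
```

Run:
```python
from h import *
plan([516.94,35.72,189],47)
```

```text
t 13.0333 p [517.22  35.65 184.61] F [-0.   0.1 -1.4] T [ 0.03  0.01 -0.02] w 13.052913611107188
[[-0.731, 0.683, 0.0], [0.683, 0.731, 0.001], [0.001, 0.001, -1.0]] yaw of tool y 46.95378100342684 j7 0.8232800919881286
tool delta mm [ 0.26 -0.14 -4.39] units [ 0.01 -0.01 -0.22] rows 0.21954620523910498
rotz needed deg -0.04621899657315964 units -0.0077031660955266075
tilt corr tool deg [ 0.06 -0.04 -0.  ]
```

Foot is about 4.5 mm below the hub face with no force, so it is in the slot. I'll continue in small batches.

>>> arm_command:
  series: [0,0,0.06,0,0,0,1,0,0,0.06,0,0,0,1,0,0,0.06,0,0,0,1,0,0,0.06,0,0,0,1,0,0,0.06,0,0,0,1,0,0,0.06,0,0,0,1]

```text
time: 13.53
ee_pos: [517.3, 35.7, 176.6]
orientation: [-1.153, -2.922, -0.002]
contact_force: [-0.2, 0.0, -1.2]
grip_width: 13.2
```

Run:
```python
from h import *
plan([516.94,35.72,189],47)
```

```text
t 13.5333 p [517.25  35.65 176.61] F [-0.2  0.  -1.2] T [ 0.01 -0.    0.01] w 13.157548166269423
[[-0.731, 0.683, 0.0], [0.683, 0.731, 0.001], [0.001, 0.001, -1.0]] yaw of tool y 46.953985111211416 j7 0.8287183701389154
tool delta mm [  0.28  -0.15 -12.39] units [ 0.01 -0.01 -0.62] rows 0.6197482839262213
rotz needed deg -0.046014888788590724 units -0.007669148131431787
tilt corr tool deg [ 0.06 -0.03 -0.  ]
```

>>> arm_command:
  series: [0,0,0.07,0,0,0,1,0,0,0.07,0,0,0,1,0,0,0.07,0,0,0,1,0,0,0.07,0,0,0,1,0,0,0.07,0,0,0,1,0,0,0.07,0,0,0,1,0,0,0.07,0,0,0,1,0,0,0.07,0,0,0,1,0,0,0.07,0,0,0,1,0,0,0.07,0,0,0,1]

```text
time: 14.37
ee_pos: [517.3, 35.7, 161.1]
orientation: [-1.152, -2.922, -0.002]
contact_force: [-0.2, 1.1, -3.0]
grip_width: 13.5
```

Run:
```python
from h import *
plan([516.94,35.72,189],47)
```

```text
t 14.3667 p [517.28  35.7  161.07] F [-0.2  1.1 -3. ] T [0.   0.01 0.  ] w 13.502368852605999
[[-0.731, 0.683, 0.0], [0.683, 0.731, 0.001], [0.001, 0.001, -1.0]] yaw of tool y 46.95554329804592 j7 0.8396901292569886
tool delta mm [  0.28  -0.19 -27.93] units [ 0.01 -0.01 -1.4 ] rows 1.3966397274556814
rotz needed deg -0.044456701954089795 units -0.007409450325681632
tilt corr tool deg [ 0.06 -0.03 -0.  ]
```

>>> arm_command:
  series: [0,0,0.07,0,0,0,1,0,0,0.07,0,0,0,1,0,0,0.07,0,0,0,1,0,0,0.07,0,0,0,1,0,0,0.07,0,0,0,1,0,0,0.07,0,0,0,1,0,0,0.07,0,0,0,1,0,0,0.06,0,0,0,1]

```text
time: 15.03
ee_pos: [517.3, 35.8, 148.8]
orientation: [-1.152, -2.922, -0.002]
contact_force: [0.4, -0.7, -1.8]
grip_width: 12.6
```

Run:
```python
from h import *
plan([516.94,35.72,144],47)
```

```text
t 15.0333 p [517.29  35.77 148.82] F [ 0.4 -0.7 -1.8] T [-0.04  0.06  0.01] w 12.641290028258245
[[-0.731, 0.683, 0.0], [0.683, 0.731, 0.001], [0.001, 0.001, -1.0]] yaw of tool y 46.95883748346769 j7 0.8485415110632547
tool delta mm [ 0.22 -0.28  4.82] units [ 0.01 -0.01  0.24] rows 0.24087231991067543
rotz needed deg -0.04116251653231018 units -0.006860419422051696
tilt corr tool deg [ 0.06 -0.04 -0.  ]
```

>>> arm_command:
  series: [0,0,0.05,0,0,0,1,0,0,0.05,0,0,0,1,0,0,0.04,0,0,0,1,0,0,0.03,0,0,0,1]

```text
time: 15.37
ee_pos: [517.3, 35.8, 144.9]
orientation: [-1.152, -2.922, -0.002]
contact_force: [-0.3, 0.4, -1.5]
grip_width: 13.2
```

Run:
```python
from h import *
plan([516.94,35.72,144],47)
```

```text
t 15.3667 p [517.28  35.77 144.9 ] F [-0.3  0.4 -1.5] T [0.02 0.05 0.05] w 13.21889853323886
[[-0.731, 0.683, 0.0], [0.683, 0.731, 0.001], [0.001, 0.001, -1.0]] yaw of tool y 46.959866001967654 j7 0.8513501389145659
tool delta mm [ 0.22 -0.27  0.9 ] units [ 0.01 -0.01  0.05] rows 0.04501487138225797
rotz needed deg -0.04013399803234563 units -0.006688999672057605
tilt corr tool deg [ 0.05 -0.04  0.  ]
```

>>> arm_command:
  series: [0,0,0.03,0,0,0,1,0,0,0.03,0,0,0,1]

```text
time: 15.53
ee_pos: [517.3, 35.8, 144.0]
orientation: [-1.152, -2.922, -0.002]
contact_force: [-4.7, 0.7, 14.6]
grip_width: 12.9
```

Run:
```python
from h import *
plan([516.94,35.72,144],47)
```

```text
t 15.5333 p [517.33  35.76 144.03] F [-4.7  0.7 14.6] T [-0.03  1.06 -0.01] w 12.930119520913568
[[-0.731, 0.683, 0.0], [0.683, 0.731, 0.001], [0.001, 0.001, -1.0]] yaw of tool y 46.95335043326539 j7 0.8523103179371779
tool delta mm [ 0.26 -0.3   0.03] units [ 0.01 -0.01  0.  ] rows 0.014813879278556683
rotz needed deg -0.04664956673460097 units -0.007774927789100161
tilt corr tool deg [ 0.07 -0.05  0.  ]
```

Seated: the contact shows at the predicted height. Now I turn clockwise in small batches, compensating for the key's offset in the grip.

>>> arm_command:
  series: [0,0,-0.005,0,0,0,1,0,0,0,0,0,0,1,0,0,0,0,0,0,1]

```text
time: 15.78
ee_pos: [517.3, 35.8, 144.4]
orientation: [-1.153, -2.922, -0.003]
contact_force: [-0.4, 0.4, -1.6]
grip_width: 13.1
```

Run:
```python
from h import *
plan([516.94,35.72,144],-6); save('wrist','w8'); save('scene','s8'); crop('s8',342,184,442,264,7)
```

```text
t 15.7833 p [517.32  35.76 144.39] F [-0.4  0.4 -1.6] T [-0.03  0.04 -0.04] w 13.096626135773452
[[-0.731, 0.683, 0.0], [0.683, 0.731, 0.002], [0.001, 0.001, -1.0]] yaw of tool y 46.95241583485353 j7 0.8523030598661091
tool delta mm [ 0.25 -0.29  0.39] units [ 0.01 -0.01  0.02] rows 0.01967361253801702
rotz needed deg 52.95241583485353 units 8.825402639142256
tilt corr tool deg [ 0.08 -0.05  0.  ]
```

View pics/s8_c342_184.png

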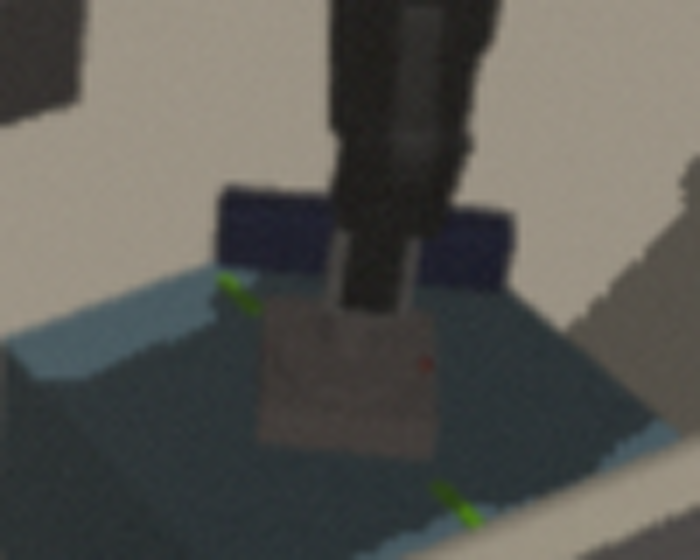

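The picture shows the collar down on the hub, with no gap visible.

>>> arm_command:
  series: [0,0.005,0,0,0,0.4,1,0,0.005,-0.005,0,0,0.5,1,0,0.005,-0.005,0,0,0.5,1]

```text
time: 16.13
ee_pos: [517.0, 36.0, 144.3]
orientation: [-1.367, -2.827, -0.002]
contact_force: [-0.7, 0.0, -1.8]
grip_width: 13.0
```

Run:
```python
from h import *
plan([518.6,36.2,144.3],-6)
```

```text
t 16.1333 p [516.98  35.98 144.28] F [-0.7  0.  -1.8] T [-0.06  0.15  0.15] w 13.039978001966182
[[-0.621, 0.784, -0.001], [0.784, 0.621, 0.002], [0.002, 0.0, -1.0]] yaw of tool y 38.368653436124916 j7 0.7255818128729592
tool delta mm [-0.83  1.41 -0.02] units [-0.04  0.07 -0.  ] rows 0.07030272087495439
rotz needed deg 44.368653436124916 units 7.394775572687486
tilt corr tool deg [ 0.02 -0.11  0.  ]
```

>>> arm_command:
  series: [-0.005,0.015,0,0,0,0.5,1,-0.005,0.015,-0.005,0,0,0.6,1,-0.005,0.015,-0.005,0,0,0.6,1,-0.005,0.01,-0.005,0,0,0.6,1]

```text
time: 16.47
ee_pos: [517.4, 36.2, 144.3]
orientation: [-1.71, -2.632, 0.0]
contact_force: [-0.5, -0.0, -1.2]
grip_width: 12.9
```

Run:
```python
from h import *
o,r=st(); print('want',np.array([518.6,34.5])+1.8*r[:2,0]); plan([518.6,36.2,144.3],-6)
```

```text
t 16.4667 p [517.43  36.15 144.28] F [-0.5 -0.  -1.2] T [0.06 0.05 0.13] w 12.898027753438146
[[-0.406, 0.914, -0.002], [0.914, 0.406, 0.001], [0.002, -0.002, -1.0]] yaw of tool y 23.965673079009722 j7 0.5145707473263239
want [517.86886699  36.14481861]
t 16.4667 p [517.43  36.15 144.28] F [-0.5 -0.  -1.2] T [0.06 0.05 0.13] w 12.898027753438146
[[-0.406, 0.914, -0.002], [0.914, 0.406, 0.001], [0.002, -0.002, -1.0]] yaw of tool y 23.965673079009722 j7 0.5145707473263239
tool delta mm [-0.43  1.09 -0.02] units [-0.02  0.05 -0.  ] rows 0.05437479426423848
rotz needed deg 29.96567307900972 units 4.9942788465016195
tilt corr tool deg [-0.09 -0.13  0.  ]
```

>>> arm_command:
  series: [-0.005,0.02,-0.002,-0.005,-0.01,0.6,1,-0.005,0.015,-0.005,0,0,0.6,1,-0.005,0.015,-0.005,0,0,0.6,1,-0.005,0.015,-0.005,0,0,0.6,1,-0.005,0.015,-0.005,0,0,0.6,1,0,0.01,-0.005,0,0,0.5,1]

```text
time: 16.97
ee_pos: [518.2, 36.3, 144.3]
orientation: [-2.181, -2.257, 0.004]
contact_force: [-1.1, 0.1, -1.0]
grip_width: 13.0
```

Run:
```python
from h import *
o,r=st(); print('want',np.array([518.6,34.5])+1.8*r[:2,0]); plan([518.8,36.2,144.3],-6)
```

```text
t 16.9667 p [518.18  36.29 144.28] F [-1.1  0.1 -1. ] T [-0.08  0.05  0.15] w 12.9846080749652
[[-0.034, 0.999, -0.004], [0.999, 0.034, -0.0], [0.0, -0.004, -1.0]] yaw of tool y 1.9667282379751452 j7 0.19504110134294714
want [518.53822637  36.29893968]
t 16.9667 p [518.18  36.29 144.28] F [-1.1  0.1 -1. ] T [-0.08  0.05  0.15] w 12.9846080749652
[[-0.034, 0.999, -0.004], [0.999, 0.034, -0.0], [0.0, -0.004, -1.0]] yaw of tool y 1.9667282379751452 j7 0.19504110134294714
tool delta mm [-0.11  0.62 -0.02] units [-0.01  0.03 -0.  ] rows 0.031057333631222477
rotz needed deg 7.966728237975147 units 1.3277880396625246
tilt corr tool deg [-0.23 -0.01 -0.  ]
```

>>> arm_command:
  series: [-0.003,0.02,-0.002,-0.02,0,0.5,1,0,0.015,-0.003,-0.01,0,0.5,1,0,0.01,-0.003,0,0,0.4,1,0,0,0,0,0,0,1,0,0,0,0,0,0,1,0,0,0,0,0,0,1]

```text
time: 17.47
ee_pos: [518.4, 36.3, 144.2]
orientation: [-2.348, -2.085, 0.004]
contact_force: [-1.2, -0.9, -0.5]
grip_width: 12.8
```

Run:
```python
from h import *
o,r=st(); print('want',np.array([518.6,34.5])+1.8*r[:2,0]); plan([518.8,36.2,144.3],-6)
save('wrist','w9'); save('scene','s9'); save('top','t9'); crop('s9',342,184,442,264,7);crop('w9',230,100,410,400,2)
```

```text
t 17.4667 p [518.35  36.29 144.24] F [-1.2 -0.9 -0.5] T [-0.06  0.13  0.06] w 12.831595786905726
[[0.118, 0.993, -0.002], [0.993, -0.118, -0.001], [-0.001, -0.002, -1.0]] yaw of tool y -6.797484589569162 j7 0.06891379863120278
want [518.81304356  36.28734662]
t 17.4667 p [518.35  36.29 144.24] F [-1.2 -0.9 -0.5] T [-0.06  0.13  0.06] w 12.831595786905726
[[0.118, 0.993, -0.002], [0.993, -0.118, -0.001], [-0.001, -0.002, -1.0]] yaw of tool y -6.797484589569162 j7 0.06891379863120278
tool delta mm [-0.04  0.45 -0.06] units [-0.    0.02 -0.  ] rows 0.022737872937100008
rotz needed deg -0.7974845895691658 units -0.13291409826152764
tilt corr tool deg [-0.14  0.07 -0.  ]
```

View pics/w9.png

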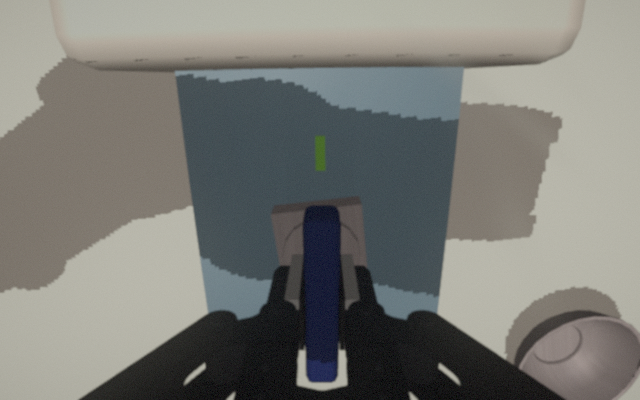

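View pics/s9_c342_184.png

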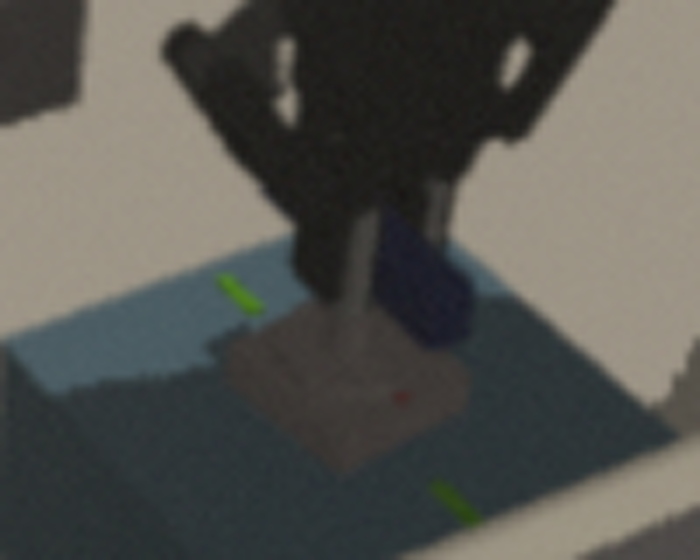

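Bar lies along the marks (yaw 83.2° against 84.0°) with low force. Now I release.

>>> arm_command:
  series: [0,0,0,0,0,0,0.6,0,0,0,0,0,0,0.4,0,0,0,0,0,0,0.2,0,0,0,0,0,0,0,0,0,0,0,0,0,0,0,0,0,0,0,0,0]

```text
time: 18.12
ee_pos: [519.3, 36.4, 144.8]
orientation: [-2.349, -2.086, 0.0]
contact_force: [-0.4, 0.2, -0.1]
grip_width: 42.9
```

Run:
```python
from h import *
plan([518.8,36.2,144.3],-6); save('wrist','w10')
```

```text
t 18.1167 p [519.34  36.35 144.76] F [-0.4  0.2 -0.1] T [-0.02 -0.03  0.03] w 42.90049831120734
[[0.118, 0.993, -0.0], [0.993, -0.118, -0.0], [-0.0, -0.0, -1.0]] yaw of tool y -6.78025574263372 j7 0.06978165975826103
tool delta mm [-0.21 -0.52  0.46] units [-0.01 -0.03  0.02] rows 0.0260645420508486
rotz needed deg -0.7802557426337273 units -0.1300426237722879
tilt corr tool deg [-0.02  0.01 -0.  ]
```

View pics/w10.png

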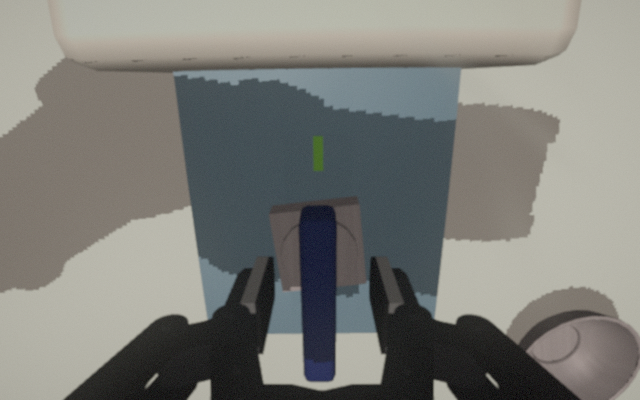

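The fingers are clear of the bar, which stands along the mark from about (318,206) to (318,380). Retracting straight up.

>>> arm_command:
  series: [0,0,-0.2,0,0,0,0,0,0,-0.4,0,0,0,0,0,0,-0.6,0,0,0,0,0,0,-0.8,0,0,0,0,0,0,-0.8,0,0,0,0,0,0,-0.8,0,0,0,0,0,0,-0.8,0,0,0,0,0,0,-0.8,0,0,0,0,0,0,-0.4,0,0,0,0,0,0,0,0,0,0,0,0,0,0,0,0,0,0]

```text
time: 19.08
ee_pos: [519.0, 35.2, 266.9]
orientation: [2.35, 2.083, 0.001]
contact_force: [-0.6, -1.0, 0.0]
grip_width: 42.7
```

Run:
```python
from h import *
plan([518.8,36.2,144.3],-6); save('wrist','w11'); save('scene','s11');crop('w11',220,100,420,250,4)
print(proj('w11',[[518.3,34.7,145],[518.3+3.97,34.7+37.8,145],[518.3-3.97,34.7-37.8,145],[523.2,82.5,80],[513.2,-13,80]]).round(1).tolist())
```

```text
t 19.0833 p [519.01  35.22 266.9 ] F [-0.6 -1.   0. ] T [-0.04 -0.03 -0.02] w 42.66577592223899
[[0.12, 0.993, 0.001], [0.993, -0.12, -0.0], [-0.0, 0.001, -1.0]] yaw of tool y -6.889177585322027 j7 -0.05562534548567188
tool delta mm [  0.96  -0.43 122.6 ] units [ 0.05 -0.02  6.13] rows 6.130170529027345
rotz needed deg -0.889177585322031 units -0.1481962642203385
tilt corr tool deg [0.05 0.01 0.  ]
[[320.1, 203.1], [319.1, 149.9], [321.0, 251.3], [319.2, 123.3], [321.1, 228.7]]
```

View pics/w11_c220_100.png

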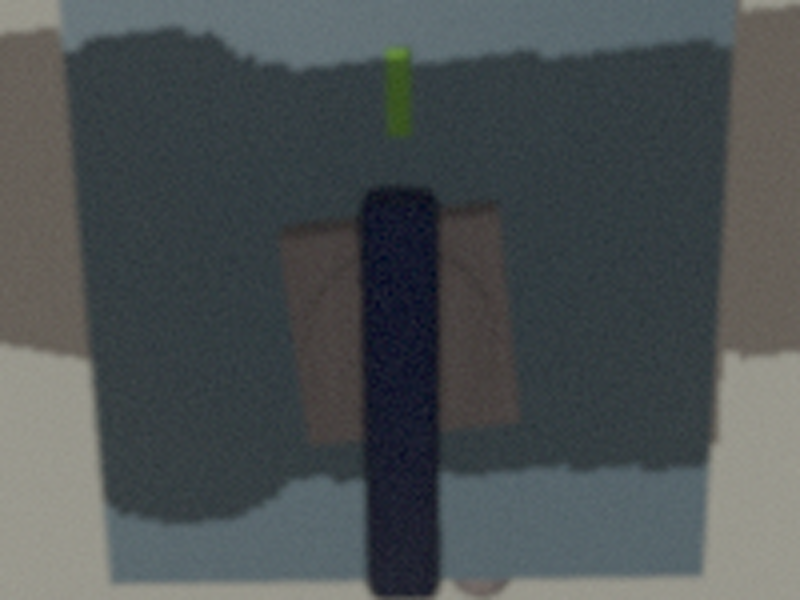

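View pics/s11.png

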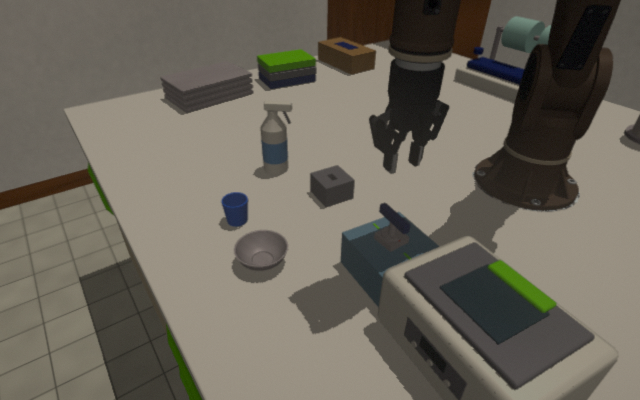

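Run:
```python
from h import *
def W(x,y,z): return ray('w11',(x+.5)/4-.5+220,(y+.5)/4-.5+100,z)
a=W(400,260,145);b=W(403.5,560,145);d=a-b;print('bar yaw',np.degrees(np.arctan2(d[1],d[0])),a,b)
a=W(399,205,145);b=W(403,594,145);print((a+b)/2,np.linalg.norm(a-b))
m=W(399,92,80);print('mark',m)
crop('s11',342,184,442,264,7)
k=np.array([518.3,34.7,0]);y=np.array([.1045,.9945,0]);x=np.array([.9945,-.1045,0])
u=proj('s11',[k+s*38*y+[0,0,z] for s in(1,-1) for z in(125,145)]+[k+s*20*y+[0,0,96] for s in(1,-1)]+[k+s*20*x+[0,0,96] for s in(1,-1)]);print(np.round((u-[342,184]+.5)*7-.5).tolist())
```

```text
bar yaw 83.6606521075553 [521.35777897  62.40874112 145.        ] [515.14128871   6.45282018 145.        ]
[518.27863475  35.72172523 145.        ] 72.72299961518429
mark [523.43162067  83.019669    80.        ]
[[459.0, 351.0], [470.0, 290.0], [281.0, 190.0], [288.0, 131.0], [400.0, 395.0], [309.0, 309.0], [294.0, 374.0], [414.0, 328.0]]
```

View pics/s11_c342_184.png

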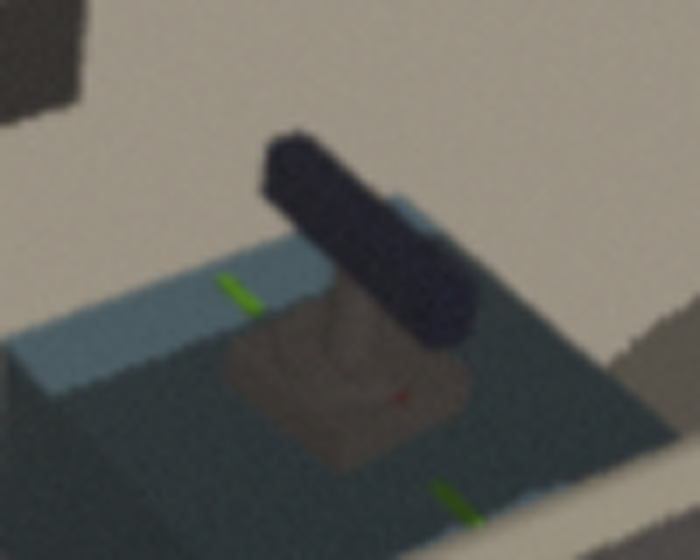

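The key stands upright and seated, with its bar at 83.7° against 84.0° for the marks. The bystanders look unmoved, so I'm handing in.

```bash
python3 -c "
from station import finish_job
print(finish_job())"
```

```text
the job is handed in; nothing more can be done
None
```

The drain valve is closed: the key is standing released in the hub with its bar along the green marks. I handed the job in at about 19 s; no verdict was reported.

**What I did:**
- I located the key and the slot with the top, scene and wrist cameras. The slot was about 53° anticlockwise of the cleaner's y.
- I gripped the bar, lifted the key out, lined it up with the slot and threaded it down in steps of about 1 to 1.5 mm.
- It met the hub at the height I expected for a seated collar. The highest wrist force I read was about 15 N, as it seated.
- I then turned it clockwise about 54°, let go and backed the gripper straight up.

**Last checks:**
- **Bar angle:** 83.7° against 84.0° for the marks, well inside the 8° allowed.
- **Key position:** about 1 mm from the valve axis by the wrist camera, which is within its calibration error.
- **Seating:** the scene picture shows the collar on the hub and the key upright; I did not measure the tilt.
- **Bystanders:** the bowl, cup and bottle look unmoved in the scene picture; I did not measure them either.
- **Robot:** it touched nothing at the end.

**Disagreements:** while I was lining up the key, the scene and wrist cameras differed by about 1 mm along the slot. I used a compromise, and the key went in without any noticeable resistance. The hub stopped a few degrees behind the key, as expected from the play in the slot.

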